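# Hold the self-closing bread drawer open at the marker

## Robot

A 6-joint arm with a two-finger parallel gripper is mounted at the origin on the work surface. World frame = base frame: x ahead of the robot, y to its left, z up, the work surface at z = 0. Lengths are in mm, angles in rad, forces in N, time in s.
With the tool pointing down it reaches from about 275 to 725 mm from the base axis. Payload 5.6 kg.
Tool frame: the origin (TCP) lies between the finger pads; the fingertips stand 14 mm ahead of it and the grasp point (between the pads) lies 5 mm behind it; z points along the fingers, y is the line along which they close (so a half turn about z gives the same grasp; the last joint's range is limited). The gripper opens to 85 mm and grips with 20 to 120 N. Pads are 22 mm wide; open, the fingers measure 114 mm over their backs; the gripper's body (76 mm by 85 mm) begins 54 mm behind the grasp point. The pads swing forward as they close: fully open they stand 13 mm farther back than shut.
Start: joints at [1.463, 0.255, 0.108, 0, -1.424, -0.285], TCP at [210.5, 508.117, 220.083] pointing down, gripper open.
Joint ranges: [-2.95, 2.95], [-1.21, 1.97], [-1.09, 1.5], [-2.87, 1.71], [-2.94, -0.07], [-3.05, 3.05]. Speed limits (rad/s): [2.57, 2.57, 3.14, 3.14, 3.14, 3.14].

## Interface

Orientations are given as a unit quaternion [x, y, z, w].
In Python, from plant import * gives the robot as it stands.
- The arm moves only by the shell command python3 -m pendant 'ROWS'. ROWS is text: rows parted by semicolons, each of 7 numbers parted by spaces: the turn, a rotation vector about the world's x, y, z in degrees, then the shift along the world's x, y, z in mm, then the opening, from 0 (shut) to 1 (fully open). In form: rx ry rz tx ty tz claw; .... A call has 1 to 5 rows; each row shifts and turns the commanded pose from where the row before left it; what a row does not reach is not made up. A row lasts 1/10 s, in which the tool goes at most 50 mm and 8.59 degrees, less where a joint would pass 70% of its speed; a pose out of reach is approached as far as the arm can. A call with a gripper value outside its range is refused whole. The fingers move at their own pace and stop on an object; the grip force is fixed at half the most. Time passes only in rows, so rows that do not move let the fingers close. It gives the time, the measured TCP pose, the force, the opening and the grip force at its end, in the units of the state.
- observe(): the state, without advancing time (a new reading comes with each control period).
- grab_frame(name): name is "scene" or "side" or "wrist"; returns a dict with "frame" (420x560x3 uint8, red, green, blue), "depth" (420x560 float32, mm along the optical axis (not along the pixel's ray), 0 where there is no reading), "fov_y" (degrees; the focal length in pixels is half the picture's height over the tangent of half this angle, whatever the lens; pixels are square), "cx", "cy" (the principal point, pixels), "D" ([k1, k2, p1, p2, k3] as OpenCV has them; the pictures are not rectified), "world_from_camera" (4x4, takes a point from camera to world coordinates); the wrist camera has in their place "T_tool_cam" (4x4, takes a point from camera to tool coordinates, whose origin is the TCP and whose axes are the flange's). Camera axes: x right, y up, looking along -z (the intrinsics and any distortion apply to the point x, -y, -z); pixel columns grow to the right and rows downward; lengths in mm; the calibration is good to about 2 mm. A picture is of the moment at which its call begins: read the wrist's pose just before it.
- close_job(): hands the job in; it is judged then, once.
The state is a dict: "time_s": time; "joint_pos": joint angles; "qd": joint speeds; "joint_efforts": joint torques, N m; "tool_pos": TCP position; "ee_rot": TCP orientation; "force": force on the tool from outside, world axes, zero at the start; "torque": the same for the moment, N m; "width": finger opening in mm; "gripper_force": force on a finger pad.
Only numpy, scipy, OpenCV 4.12 (cv2) and the standard library are available. Lean on these libraries where they do the work, as an engineer would, in place of code of your own. Each camera call takes 0.05 s, during which the arm holds its last target. There are 200 camera calls.

## Task

A small steel sugar canister stands in the way in front of the bread case's self-closing drawer. Stand it upright on the empty black serving tray and let go of it; then pull the drawer out by its steel bar until the front of its panel is level with the upright marker plate on the runner, and finish while still holding it there against its spring (the drawer must not be let go at the end). Do not pull the drawer into the canister, do not tip the canister over, and leave the other things on the counter where they are.

Things in the scene. Friction and masses are not known exactly. Their poses are not given: they have to be found in the camera images.
- bread_case: Fixed steel bread case (sizes in mm): base 300 deep x 270 wide x 95 high; set back 84 from its front a clear hood to 228 high. Origin: centre of its underside. Front looks along own -x (roughly to the robot's left, +y; place and yaw vary), width along own y. Two steel runners 10 wide, 18 high lie on the counter at own y = -140 and +140, from the front to 190 ahead of it.
- drawer: Drawer in the case's base: tray of buns behind a steel panel (mm) 8 thick, 244 wide, top 82 above the counter, flush with the case's front when shut. Slides out along the case's -x, up to 160; a spring pulls it shut (3 N when shut, 55 N/m more, 9 N at 110) and shuts it when let go. Axes as the case's. Origin at counter height below the middle of the panel's front face.
- drawer_front (a point): Middle of the top edge of the drawer panel's front face, 82 mm above the counter, axes parallel to the case's.
- handle (a point): Middle of the drawer's handle: horizontal round steel bar, diameter 14 mm, 110 long, along the case's y, 66 above the counter, its axis 50 mm ahead (case -x) of the panel's front face, on two posts of diameter 10 that join it to the panel 40 either side of the middle. Open from above.
- marker: Aluminium clamp fixed on the runner at the case's +y side (the one farther from the robot), 26 x 20 x 24 mm high, with an upright plate 4 thick, 18 wide, its top 92 above the counter. Origin on the counter below the plate's middle; axes parallel to the case's. It is clear of the drawer, 65 to 110 mm ahead of the shut panel.
- mark (a point): Middle of the marker's upright plate, 82 mm above the counter, axes parallel to the case's. The drawer is at the mark when drawer_front has the same x as this point, along the case's x.
- canister: Small round steel canister standing in front of the handle: diameter 58 mm (59 at the lid, 78 to 88 high), knob of diameter 16 up to 98. 0.2 to 0.4 kg, loose. Origin: centre of its underside, z up. It stands on the counter 105 to 130 ahead of the shut panel, up to 40 to either side of the handle's middle.
- serving_tray: Empty black serving tray, fixed on the counter to the robot's left: 170 (x) x 210 (y) mm, rim 16 high, wall 5, floor 5 thick. Origin at the centre of its underside.
- tall_canister: Bystander: tall steel canister, diameter 84, 166 mm high. Origin at the centre of its underside.
- shaker: Bystander: white ceramic salt shaker, diameter 40, 74 mm high. Origin under its centre.
- mug: Bystander: white mug, diameter 76, 85 mm high, handle at its +y. Origin under its centre.
- cup_stack: Bystander: stack of white cups, diameter 72, 146 mm high. Origin under its centre.
- jam_jar: Bystander: amber jam jar with a white lid, diameter 64, 85 mm high. Origin under its centre.
- tongs: Bystander: steel serving tongs lying on the counter, about 200 long and 45 wide, 12 mm high. Origin under the middle.
Mind the look-alikes: they are no part of the job. What is shaped like the canister but red is not meant. Of the things that look like the marker, take the one that is nearest to the robot's base at the start.

How it is judged (in metres and radians):
On the way, in this order (a step that is already met when the one before it is completed fails the run):
1. the canister stands upright and released on the serving tray while the drawer is still shut (z of canister in the frame of serving_tray between 0 and 0.012 m and x of canister in the frame of serving_tray between -0.08 and 0.08 m and y of canister in the frame of serving_tray between -0.1 and 0.1 m and angle between canister's own z axis and vertical below 0.12 rad and linear speed of canister below 0.03 m/s and contact force between each of the arm, the fingers and canister below 0.1 N and distance of drawer_front from where it was at the start of the episode below 0.01 m), for 0.2 s.
2. the drawer is held by the fingers with its front at the mark (x of drawer_front in the frame of mark between -0.01 and 0.01 m and linear speed of drawer below 0.02 m/s and contact force between the fingers and drawer above 2 N and contact force between drawer and canister below 0.3 N and contact force between drawer and tall_canister below 0.3 N and contact force between drawer and shaker below 0.3 N and contact force between drawer and mug below 0.3 N and contact force between drawer and cup_stack below 0.3 N and contact force between drawer and jam_jar below 0.3 N and contact force between drawer and tongs below 0.3 N), for 0.5 s.
At the end, for the whole second after the job is handed in: The drawer panel's front is within 10 mm of the marker plate's middle, still, held there by the gripper's fingers (over 2 N) with nothing propping it, and the small canister stands upright (within 7 degrees), at rest and released on the floor of the serving tray (all of step 2 and z of canister in the frame of serving_tray between 0 and 0.012 m and x of canister in the frame of serving_tray between -0.08 and 0.08 m and y of canister in the frame of serving_tray between -0.1 and 0.1 m and angle between canister's own z axis and vertical below 0.12 rad and linear speed of canister below 0.03 m/s and contact force between each of the arm, the fingers and canister below 0.1 N); the arm keeps its last pose, push and grip.
It fails at once if the drawer is pulled against the canister (contact force between drawer and canister above 1 N).
It fails at once if the canister is tipped over (angle between canister's own z axis and vertical above 0.7 rad).
It fails at once if a bystander is displaced by more than 30 mm or tipped (distance of any of tall_canister, shaker, mug, cup_stack, jam_jar, tongs from where it was at the start of the episode above 0.03 m or angle between any of tall_canister, shaker, mug, cup_stack, jam_jar, tongs's own z axis and vertical above 0.5 rad).
It also fails if it takes over 56 s, if anything falls off the work surface, if the arm or the gripper's body presses on something with over 40 N, if the wrist force passes 120 N, or if a joint passes its speed limit or range.

## Working session

There is one attempt and no reset: what is moved stays moved. The work goes in short steps, Python scripts to look and compute and a shell command to move; the robot and the scene stay as the last step left them, time stands still between calls to the robot, and variables do not carry over. Pictures are saved under pics/ and viewed, at most 10 in all, crops included, and the job is handed in when it is done.

```bash
ls; mkdir -p pics; cat > h.py <<'E'
from plant import *
import numpy as np, cv2
from scipy.spatial.transform import Rotation as R
def cam(n):
    s=observe(); g=grab_frame(n)
    H,W=g["depth"].shape; f=H/2/np.tan(np.radians(g["fov_y"])/2)
    K=np.array([[f,0,g["cx"]],[0,f,g["cy"]],[0,0,1.]])
    if n=="wrist":
        T=np.eye(4);T[:3,:3]=R.from_quat(s["ee_rot"]).as_matrix();T[:3,3]=s["tool_pos"];T=T@g["T_tool_cam"]
    else: T=np.array(g["world_from_camera"])
    return dict(img=g["frame"],d=g["depth"],K=K,D=np.array(g["D"],float),T=np.array(T))
def ray(c,uv):
    p=cv2.undistortPoints(np.array(uv,float).reshape(-1,1,2),c["K"],c["D"]).reshape(-1,2)
    return np.c_[p[:,0],-p[:,1],-np.ones(len(p))]
def onplane(c,uv,z):
    r=ray(c,uv)@c["T"][:3,:3].T; o=c["T"][:3,3]
    return o+r*((z-o[2])/r[:,2])[:,None]
def cloud(c):
    H,W=c["d"].shape; v,u=np.mgrid[:H,:W]
    P=ray(c,np.c_[u.ravel(),v.ravel()])*c["d"].reshape(-1,1)
    P=P@c["T"][:3,:3].T+c["T"][:3,3]
    P[c["d"].ravel()<=0]=np.nan
    return P.reshape(H,W,3)
def save(c,name): cv2.imwrite("pics/"+name,c["img"][:,:,::-1])
E
python3 - <<'E'
from h import *
import pickle
s=observe();print(s["time_s"],s["tool_pos"],s["ee_rot"],s["force"],s["width"])
for n in("scene","side","wrist"):
    c=cam(n);save(c,n+"0.png");pickle.dump(c,open(n+"0.pkl","wb"));print(n,c["T"][:3,3].round(),(c["d"]>0).mean(),c["D"])
E
```

```text
pics
0.0 [210.29130603 507.64970194 219.19372967] [ 9.80767726e-01 -1.95176199e-01 -1.45076318e-04  9.47534307e-04] [-0.08425568 -0.60297893  0.37551285] 85.41782255270584
scene [1274. -458.  760.] 0.9957482993197279 [-0.03422198  0.          0.          0.          0.        ]
side [  69. -414.  866.] 0.9960119047619047 [0.01725141 0.         0.         0.         0.        ]
wrist [275. 480. 372.] 0.995922619047619 [-0.06375673  0.          0.          0.          0.        ]
```

View pics/scene0.png

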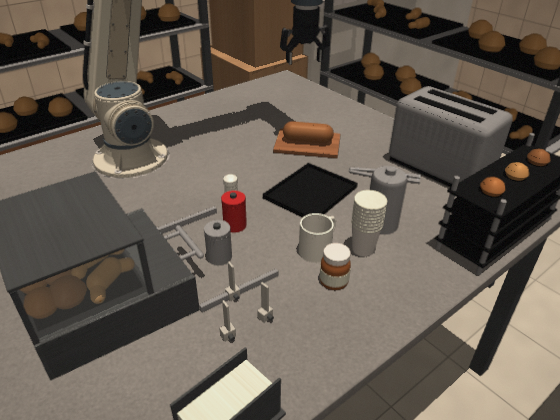

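View pics/side0.png

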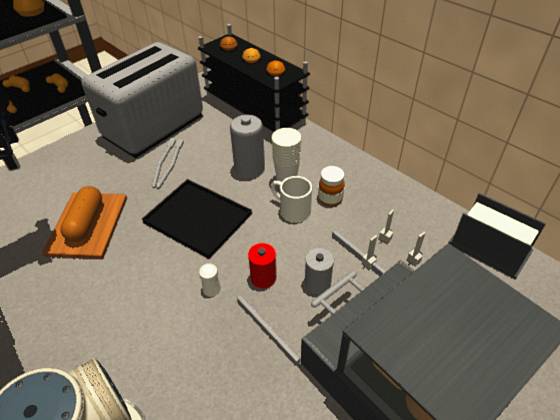

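View pics/wrist0.png

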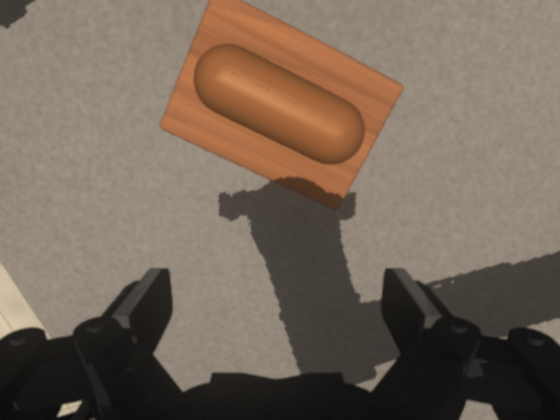

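The scene shows the grey canister at scene (217,242) / side (319,272), and the red look-alike beside it at (234,211) / (262,266). The tray is at (311,191) / (197,217), and the handle at (190,243) / (336,288). There are three marker-like plates at scene (233,285), (265,300) and (228,322). I'll measure them using depth.

```bash
cat > m.py <<'E'
from h import *
import pickle
C={n:pickle.load(open(n+"0.pkl","rb")) for n in("scene","side")}
P={n:cloud(C[n]) for n in C}
def box(n,u0,v0,u1,v1,z0,z1):
    q=P[n][v0:v1,u0:u1].reshape(-1,3); return q[(q[:,2]>z0)&(q[:,2]<z1)]
def st(t,q): print(t,len(q),q.mean(0).round(1),q.min(0).round(1),q.max(0).round(1))
for n,b in(("scene",(200,218,234,266)),("side",(300,245,338,298))):
    st("can lid "+n,box(n,*b,80,91)); st("knob",box(n,*b,93,110))
for n,bs in(("scene",[(225,255,243,300),(256,275,276,322),(218,295,238,342)]),("side",[(362,230,378,268),(380,205,398,245),(408,228,428,268)])):
    for b in bs: st("marker "+n,box(n,*b,60,99))
for n,b in(("scene",(262,165,358,218)),("side",(142,178,253,256))):
    q=box(n,*b,-5,25); im=C[n]["img"][b[1]:b[3],b[0]:b[2]].reshape(-1,3); qq=P[n][b[1]:b[3],b[0]:b[2]].reshape(-1,3)[im.max(1)<40]
    qq=qq[np.isfinite(qq[:,0])]; st("tray "+n,qq); r=cv2.minAreaRect(qq[:,:2].astype(np.float32)); print(r)
for n,b in(("scene",(165,218,215,268)),("side",(305,268,362,312))):
    q=box(n,*b,58,78); st("handle "+n,q)
    np.save("hd_"+n,q)
for n,b in(("scene",(220,170,250,235)),("side",(245,240,280,290)),("scene",(298,210,335,260)),("side",(272,175,315,222)),("side",(198,260,222,298))):
    st("others "+n,box(n,*b,60,110))
E
python3 m.py
python3 - <<'E'
import sys;sys.path.insert(0,'.')
import os;os.chdir('.')
from h import *
for n in("scene","side"):
    q=np.load(f"hd_{n}.npy"); print(cv2.fitLine(q[:,:2].astype(np.float32),cv2.DIST_HUBER,0,.01,.01).ravel())
import pickle
c=pickle.load(open("side0.pkl","rb")); i=c["img"][220:320,230:450,::-1]; j=cv2.resize(i,None,fx=3.5,fy=3.5,interpolation=2); cv2.imwrite("pics/crop1.png",j)
E
```

```text
can lid scene 373 [552.2 -38.6  87. ] [516.8 -82.   80. ] [662.2  -6.   91. ]
knob 37 [553.3 -38.6  96.4] [537.6 -82.7  93. ] [660.7 -27.   99.3]
can lid side 500 [542.2 -39.5  87.1] [515.1 -66.4  80.5] [573.9  -9.   91. ]
knob 45 [544.1 -38.1  96.9] [536.8 -44.7  93.1] [553.3 -30.7 100.2]
marker scene 82 [667.4 -81.7  78.6] [655.3 -84.3  60.3] [676.3 -78.5  94. ]
marker scene 102 [753.9 -62.4  78.3] [743.1 -64.9  60. ] [763.6 -58.1  94.3]
marker scene 88 [ 747.  -148.2   80.5] [ 735.  -150.4   60.4] [ 754.9 -144.5   95. ]
marker side 71 [663.2 -83.3  79.2] [654.1 -85.9  61.6] [673.7 -79.4  95.5]
marker side 55 [750.4 -64.8  80.2] [741.5 -67.8  61.3] [762.1 -61.4  94. ]
marker side 78 [ 739.4 -151.1   78.5] [ 647.1 -181.7   60. ] [ 757.4 -145.2   96.8]
tray scene 2844 [478.3 306.8   6.4] [ 3.802e+02  1.857e+02 -3.000e-01] [579.1 424.5  19.6]
((482.84112548828125, 305.680908203125), (172.516845703125, 215.83216857910156), 11.733389854431152)
tray side 4547 [477.3 301.3   5.4] [376.3 184.6  -3.3] [580.4 424.1  18.2]
((480.02392578125, 303.087646484375), (170.3880615234375, 211.531494140625), 12.156839370727539)
handle scene 448 [532.9 -98.9  69.5] [ 465.1 -140.2   58.3] [586.7 -55.2  77.7]
handle side 703 [521.4 -94.4  69. ] [ 460.  -140.3   58.2] [583.4 -23.7  77.9]
others scene 742 [478.   50.2  80.7] [359.3 -40.8  60.1] [576.5 133.9  99.3]
others side 677 [466.   52.1  84. ] [441.4  27.3  60. ] [499.3  87.4 101.8]
others scene 812 [688.  141.5  76.2] [629.9  90.9  60. ] [777.  214.6  87.6]
others side 566 [665.3 150.6  74.2] [629.1 109.9  60. ] [707.  211.9  88.9]
others side 248 [368.9 111.9  69.6] [352.3  95.8  60.1] [388.9 134.2  77.2]
[ 9.994716e-01 -3.250344e-02  5.307922e+02 -9.985606e+01]
[ 9.9841416e-01 -5.6295019e-02  5.1885858e+02 -1.0026081e+02]
```

View pics/crop1.png

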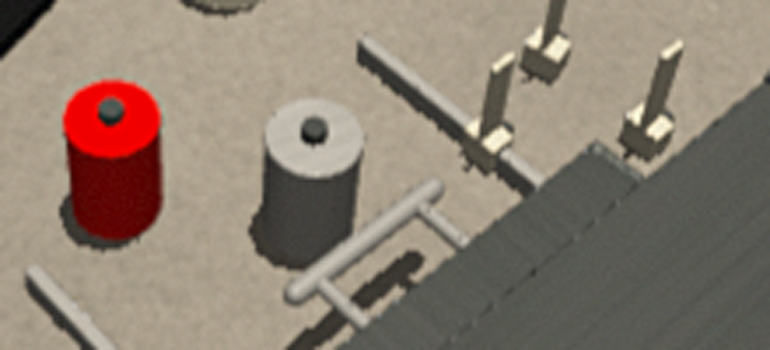

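```bash
python3 - <<'E'
from h import *
import pickle
c=pickle.load(open("side0.pkl","rb"))
f=lambda a:np.array(a)/3.5+[230,220]
b=onplane(c,f([(295,293),(433,187)]),66); print(b,np.degrees(np.arctan2(*(b[1]-b[0])[1::-1])),b.mean(0))
r=onplane(c,f([(365,45),(535,185)]),18); print(r,np.degrees(np.arctan2(*(r[0]-r[1])[1::-1])))
r=onplane(c,[(240,298),(299,358)],18); print(r,np.degrees(np.arctan2(*(r[0]-r[1])[1::-1])))
E
```

```text
[[ 467.6467628   -94.72214206   66.        ]
 [ 578.24629721 -103.10405396   66.        ]] -4.333941302557766 [522.94653    -98.91309801  66.        ]
[[ 667.5035722    21.96904971   18.        ]
 [ 654.64090953 -128.30630706   18.        ]] 85.10775156737063
[[ 392.15474137   43.97586216   18.        ]
 [ 382.62329209 -135.94699494   18.        ]] 86.9675792216644
```

```bash
python3 -m pendant '0 0 -8 25 -40 0 1;0 0 -8 25 -40 0 1;0 0 -8 25 -40 0 1;0 0 -8 25 -40 0 1;0 0 -8 25 -40 0 1' && python3 -m pendant '0 0 -8 25 -40 0 1;0 0 -8 25 -40 0 1;0 0 -8 25 -40 0 1;0 0 -8 25 -40 0 1;0 0 0 25 -40 0 1' && python3 -m pendant '0 0 0 25 -40 0 1;0 0 0 25 -40 0 1;0 0 0 25 -40 0 1;0 0 0 5 0 0 1;0 0 0 0 0 0 1'
python3 - <<'E'
from h import *
import pickle
c=cam("wrist");save(c,"w1.png");pickle.dump(c,open("w1.pkl","wb"));s=observe();print(s["tool_pos"],R.from_quat(s["ee_rot"]).as_matrix().round(3),s["joint_pos"])
E
```

```text
time_s: 0.65
tool_pos: [335.9, 306.3, 220.0]
ee_rot: [0.854, -0.521, -0.0, 0.0]
force: [1.3, 0.2, 0.3]
width: 85.3
gripper_force: 0.0
time_s: 1.15
tool_pos: [461.0, 106.3, 220.1]
ee_rot: [-0.677, 0.736, 0.0, 0.0]
force: [1.0, 0.6, 0.2]
width: 85.3
gripper_force: 0.0
time_s: 1.65
tool_pos: [540.7, -12.9, 219.1]
ee_rot: [-0.678, 0.735, 0.001, -0.001]
force: [-1.5, 0.2, -0.4]
width: 85.4
gripper_force: 0.0
[540.29643457 -11.94232132 219.46083129] [[-0.08  -0.997 -0.001]
 [-0.997  0.08   0.   ]
 [-0.     0.001 -1.   ]] [ 2.67313318e-01  2.37175210e-01  8.31397285e-02 -4.53437727e-04
 -1.41792213e+00 -3.46908125e-01]
```

View pics/w1.png

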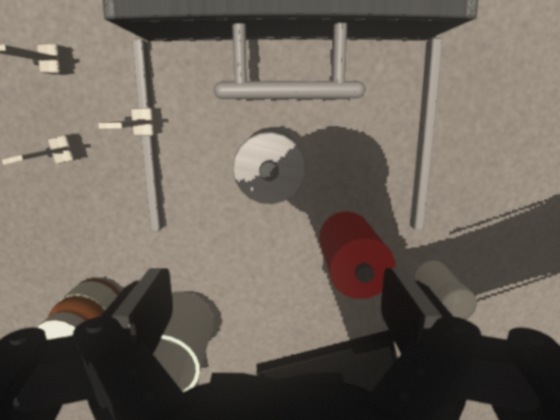

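The wrist view shows the grey canister's knob at (269,169), its bar from (217,90) to (363,90), and the drawer's top edge at row 38. The marker on the runner has its plate top at (103,126).

```bash
python3 - <<'E'
from h import *
import pickle
c=pickle.load(open("w1.pkl","rb"))
k=onplane(c,[(269,169)],98);b=onplane(c,[(217,90),(363,90)],66)
print("knob",k,"bar",b,b.mean(0),np.degrees(np.arctan2(*(b[0]-b[1])[1::-1])))
e=onplane(c,[(135,38),(435,38)],82);print("edge",e,np.degrees(np.arctan2(*(e[0]-e[1])[1::-1])))
P=cloud(c)[90:150,85:165].reshape(-1,3)
q=P[(P[:,2]>84)&(P[:,2]<100)];print("mark top",len(q),q.mean(0),q.min(0),q.max(0))
r=onplane(c,[(137,41),(155,230),(438,41),(418,228)],18);print(r)
a=b[0]-b[1];a/=np.linalg.norm(a);u=np.array([-a[1],a[0],0]);m=b.mean(0)
print("u",u,"mark ahead of handle",(q.mean(0)-m)@u,"can",(k[0]-m)@u,(k[0]-m)@a,"panel",(e.mean(0)-m)@u)
E
```

```text
knob [[543.39770963 -38.40144152  98.        ]] bar [[ 581.17261299 -101.71803764   66.        ]
 [ 461.88990275  -92.17713963   66.        ]] [521.53125787 -96.94758864  66.        ] -4.573100904616873
edge [[ 636.4414476  -144.46227154   82.        ]
 [ 409.31968409 -126.35572824   82.        ]] -4.558079454644397
mark top 140 [662.39736563 -82.23668675  90.59827816] [654.75406098 -84.60020796  84.0996343 ] [672.80566995 -79.59523817  93.32500523]
[[ 657.44687719 -154.99704725   18.        ]
 [ 671.37389032   29.29612571   18.        ]
 [ 378.80289459 -132.89380821   18.        ]
 [ 394.49786076   49.9882967    18.        ]]
u [0.07973095 0.99681642 0.        ] mark ahead of handle 25.895457145534234 can 60.10319375556741 17.128898236282694 panel -38.231384673394594
```

```bash
python3 -m pendant '0 0 0 3 -26 -10 1;0 0 0 0 0 -40 1;0 0 0 0 0 -40 1;0 0 0 0 0 -40 1;0 0 0 0 0 -40 1' && python3 -m pendant '0 0 0 0 0 0 1;0 0 0 0 0 0 0.5;0 0 0 0 0 0 0.5;0 0 0 0 0 0 0.5;0 0 0 0 0 0 0.5'&& python3 -m pendant '0 0 0 0 0 0 0.5;0 0 0 0 0 0 0.5;0 0 0 0 0 0 0.5;0 0 0 0 0 0 0.5'
```

```text
time_s: 2.2
tool_pos: [542.9, -36.4, 49.3]
ee_rot: [-0.68, 0.734, -0.0, 0.001]
force: [0.9, -0.8, 0.2]
width: 85.4
gripper_force: 0.0
time_s: 2.7
tool_pos: [545.5, -37.4, 53.4]
ee_rot: [-0.679, 0.734, -0.002, 0.002]
force: [-2.0, 1.0, 6.6]
width: 56.9
gripper_force: 63.6
time_s: 3.1
tool_pos: [545.5, -37.3, 53.4]
ee_rot: [-0.679, 0.734, -0.002, 0.002]
force: [-1.8, 2.1, 7.2]
width: 56.9
gripper_force: 63.6
```

```bash
python3 -m pendant '0 0 0 0 0 20 0.5;0 0 0 0 0 30 0.5;0 0 0 0 0 40 0.5;0 0 0 0 0 35 0.5;0 0 0 0 0 0 0.5' && python3 -m pendant '0 0 0 -5 25 0 0.5;0 0 0 -9 45 0 0.5;0 0 0 -9 45 0 0.5;0 0 0 -9 45 0 0.5;0 0 0 -9 45 0 0.5'&& python3 -m pendant '0 0 0 -9 45 0 0.5;0 0 0 -9 45 0 0.5;0 0 0 -5 25 0 0.5;0 0 0 0 18 0 0.5;0 0 0 0 0 0 0.5'; python3 - <<'E'
from h import *
import pickle
for n in("side","scene"):
  c=cam(n);save(c,n+"2.png");pickle.dump(c,open(n+"2.pkl","wb"))
E
```

```text
time_s: 3.6
tool_pos: [546.9, -37.8, 182.2]
ee_rot: [-0.679, 0.734, -0.004, 0.005]
force: [1.1, 0.6, -2.4]
width: 56.8
gripper_force: 65.6
time_s: 4.1
tool_pos: [501.4, 168.8, 175.2]
ee_rot: [-0.679, 0.734, 0.0, 0.0]
force: [1.3, 0.7, -3.9]
width: 56.8
gripper_force: 65.4
time_s: 4.6
tool_pos: [479.1, 302.0, 174.6]
ee_rot: [-0.679, 0.734, 0.0, -0.0]
force: [-0.9, -0.8, -3.9]
width: 56.7
gripper_force: 65.4
```

View pics/side2.png

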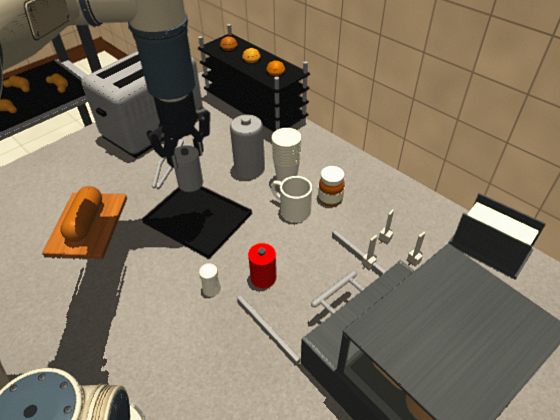

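The side view shows the canister upright in the gripper at (188,170), hanging over the tray, with the bystanders where they were.

```bash
python3 -m pendant '0 0 0 0 0 -40 0.5;0 0 0 0 0 -35 0.5;0 0 0 0 0 -25 0.5;0 0 0 0 0 -10 0.5;0 0 0 0 0 0 0.5' && python3 -m pendant '0 0 0 0 0 -3 0.5;0 0 0 0 0 0 0.5;0 0 0 0 0 -2 0.5;0 0 0 0 0 0 0.5'
```

```text
time_s: 5.2
tool_pos: [479.3, 298.6, 64.2]
ee_rot: [-0.678, 0.735, -0.0, -0.001]
force: [-0.4, -0.3, -3.7]
width: 56.4
gripper_force: 65.4
time_s: 5.6
tool_pos: [479.7, 300.3, 60.6]
ee_rot: [-0.679, 0.734, 0.0, 0.0]
force: [-0.2, 0.3, -3.2]
width: 56.6
gripper_force: 65.4
```

```bash
python3 -m pendant '0 0 0 0 0 -1.5 0.5;0 0 0 0 0 0 0.5' && python3 -m pendant '0 0 0 0 0 -1 0.5;0 0 0 0 0 0 0.5'
```

```text
time_s: 5.8
tool_pos: [479.6, 300.2, 58.7]
ee_rot: [-0.679, 0.734, -0.0, 0.0]
force: [-0.1, -0.7, -2.9]
width: 56.6
gripper_force: 65.6
time_s: 6.0
tool_pos: [479.6, 300.4, 58.6]
ee_rot: [-0.679, 0.734, -0.0, 0.0]
force: [-3.2, -1.4, 4.0]
width: 56.7
gripper_force: 66.2
```

```bash
python3 -m pendant '0 0 0 0 0 0 0.8;0 0 0 0 0 0 1;0 0 0 0 0 0 1;0 0 0 0 0 0 1;0 0 0 0 0 0 1' && python3 -m pendant '0 0 0 0 0 20 1;0 0 0 0 0 40 1;0 0 0 0 0 40 1;0 0 0 0 0 40 1;0 0 0 0 0 20 1'; python3 - <<'E'
from h import *
P=cloud(cam("side")).reshape(-1,3)
q=P[(abs(P[:,0]-480)<60)&(abs(P[:,1]-300)<60)]
for a,b in((85,96),(97,115)):
  k=q[(q[:,2]>a)&(q[:,2]<b)];print(len(k),np.median(k,0),k.min(0),k.max(0))
E
```

```text
time_s: 6.5
tool_pos: [479.6, 300.1, 57.6]
ee_rot: [-0.679, 0.734, -0.0, 0.0]
force: [0.2, -0.4, 0.2]
width: 85.5
gripper_force: 0.0
time_s: 7.0
tool_pos: [480.8, 300.7, 221.9]
ee_rot: [-0.679, 0.734, -0.0, 0.003]
force: [-0.7, -0.1, 0.1]
width: 85.2
gripper_force: 0.0
349 [475.07323507 294.53159881  91.86285724] [450.0371196  271.10641675  85.10240504] [508.05702188 330.5263341   95.83630733]
36 [478.76898713 297.81666932 101.01923839] [455.94029397 283.23226861  97.11976477] [485.83544245 308.25079434 104.29661108]
```

```bash
python3 -m pendant '0 0 8.2 2 -25 0 1;0 0 8.2 4 -40 0 1;0 0 8.2 4 -40 0 1;0 0 8.2 4 -40 0 1;0 0 8.2 4 -40 0 1' && python3 -m pendant '0 0 8.2 4 -40 0 1;0 0 8.2 4 -40 0 1;0 0 8.2 4 -40 0 0.5;0 0 8.2 4 -40 0 0.5;0 0 8.2 4 -38 0 0.5' && python3 -m pendant '0 0 8 4 -15 0 0.5;0 0 0 0 0 0 0.5;0 0 0 0 0 0 0.5'; python3 - <<'E'
from h import *
import pickle
c=cam("wrist");save(c,"w3.png");pickle.dump(c,open("w3.pkl","wb"));s=observe();print(s["tool_pos"],R.from_quat(s["ee_rot"]).as_matrix().round(3),s["joint_pos"].round(2) if hasattr(s["joint_pos"],"round") else s["joint_pos"],s["force"])
E
```

```text
time_s: 7.55
tool_pos: [497.3, 113.6, 217.4]
ee_rot: [0.894, -0.447, -0.0, 0.0]
force: [0.4, 0.2, -0.5]
width: 85.2
gripper_force: 0.0
time_s: 8.05
tool_pos: [517.2, -82.6, 217.4]
ee_rot: [0.994, -0.109, -0.0, -0.0]
force: [0.6, 0.5, 0.0]
width: 44.2
gripper_force: 0.0
time_s: 8.35
tool_pos: [521.2, -95.9, 217.2]
ee_rot: [0.999, -0.044, -0.0, -0.0]
force: [0.2, 0.7, -0.2]
width: 42.7
gripper_force: 0.0
[521.25105524 -95.47909073 217.33933727] [[ 0.996 -0.088 -0.   ]
 [-0.088 -0.996  0.   ]
 [-0.    -0.    -1.   ]] [ 0.11  0.22  0.05 -0.   -1.41  1.37] [0.77267601 0.24968533 0.79886898]
```

View pics/w3.png

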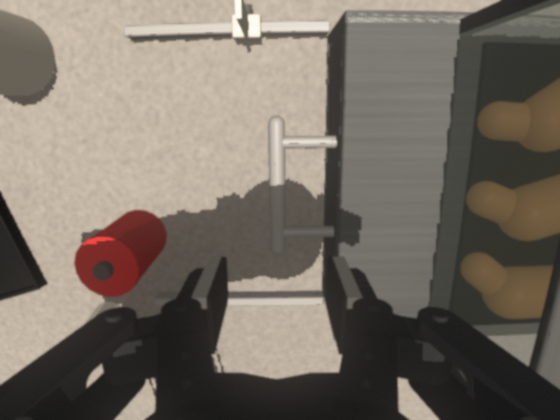

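The wrist view shows the bar from (277,116) to (278,252), with its posts at rows 142 and 232. The marker plate is at (241,10), and the bar lies between the fingers.

```bash
python3 - <<'E'
from h import *
import pickle
c=pickle.load(open("w3.pkl","rb"))
b=onplane(c,[(277,116),(278,252)],66);print(b,b.mean(0),np.degrees(np.arctan2(*(b[0]-b[1])[1::-1])))
P=cloud(c)
q=P[120:250,268:288].reshape(-1,3);q=q[(q[:,2]>60)&(q[:,2]<85)];print("bar cloud",len(q),np.median(q,0),q.max(0)[2])
q=P[0:14,232:248].reshape(-1,3);print("plate",np.nanmedian(q,0))
e=P[170:200,320:350];
for i in range(0,30,3):print(320+i,np.nanmedian(e[:,i],0).round(1))
E
```

```text
[[ 583.29864569 -102.91809375   66.        ]
 [ 462.7772249   -93.11103588   66.        ]] [523.03793529 -98.01456482  66.        ] -4.6520173210178175
bar cloud 2135 [528.38540749 -97.87220404  71.35314395] 74.39828691202047
plate [666.76507134 -83.02277665  73.39619813]
320 [ 5.070e+02 -1.419e+02 -5.000e-01]
323 [ 5.075e+02 -1.449e+02 -2.000e-01]
326 [ 510.  -146.6   13. ]
329 [ 514.4 -147.    33.7]
332 [ 518.5 -147.2   52.4]
335 [ 521.9 -147.6   68.4]
338 [ 524.9 -148.2   81.2]
341 [ 527.1 -148.6   93.8]
344 [ 526.8 -150.9   94.5]
347 [ 526.8 -153.3   94.2]
```

```bash
python3 -m pendant '0 0 0 1 -2 -20 0.5;0 0 0 0 0 -40 0.5;0 0 0 0 0 -40 0.5;0 0 0 0 0 -37 0.5;0 0 0 0 0 -20 0.5' && python3 -m pendant '0 0 0 0 0 0 0.5;0 0 0 0 0 0 0;0 0 0 0 0 0 0;0 0 0 0 0 0 0;0 0 0 0 0 0 0'&& python3 -m pendant '0 0 0 0 0 0 0;0 0 0 0 0 0 0;0 0 0 0 0 0 0'
```

```text
time_s: 8.9
tool_pos: [520.3, -96.6, 57.5]
ee_rot: [0.999, -0.043, -0.002, -0.0]
force: [-0.0, -0.1, -0.1]
width: 42.6
gripper_force: 0.0
time_s: 9.4
tool_pos: [523.3, -97.8, 61.8]
ee_rot: [0.999, -0.043, 0.001, -0.0]
force: [0.3, -0.2, 3.2]
width: 0.3
gripper_force: 1.6
time_s: 9.7
tool_pos: [523.3, -97.9, 61.8]
ee_rot: [0.999, -0.043, 0.001, -0.0]
force: [-0.4, 2.0, 6.6]
width: 0.1
gripper_force: 3.1
```

```bash
python3 - <<'E'
from h import *
a=cam("wrist")["img"]; s=cam("side")["img"][180:380,250:450];s=cv2.resize(s,None,fx=2.1,fy=2.1)
cv2.imwrite("pics/c4.png",np.hstack([a[:,180:],s])[:,:800,::-1])
E
```

```text
(no output)
```

View pics/c4.png

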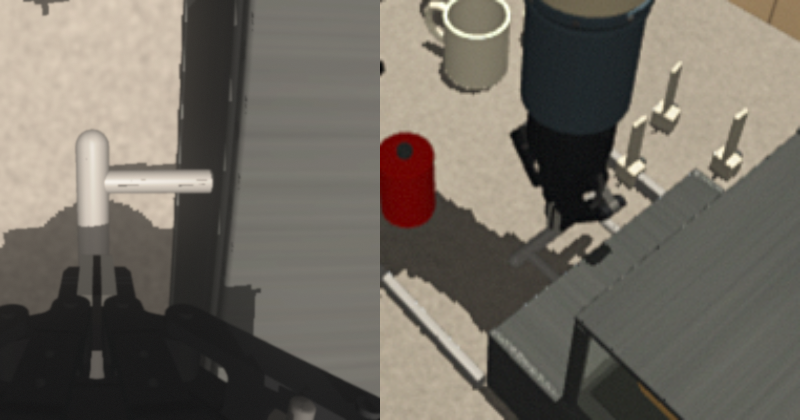

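The fingers read shut at 0.1 mm, yet the bar vanishes at the pad tips around (95,255). I'll check with depth where the tips are relative to the bar.

```bash
python3 - <<'E'
from h import *
c=cam("wrist");P=cloud(c);s=observe();print(s["tool_pos"],s["width"],s["gripper_force"],s["force"])
for r in range(140,400,12):
    print(r,[tuple(P[r,180+k].round(0).tolist()) for k in (74,90,97,104,122)])
E
```

```text
[523.26758514 -97.8491301   61.7508436 ] -0.2859824162714333 3.1169779447373003 [-0.84416316  1.64609464  6.03532559]
140 [(575.0, -90.0, -1.0), (580.0, -101.0, 70.0), (580.0, -104.0, 71.0), (580.0, -107.0, 68.0), (573.0, -118.0, -0.0)]
152 [(568.0, -89.0, -1.0), (576.0, -101.0, 72.0), (575.0, -104.0, 73.0), (575.0, -106.0, 70.0), (565.0, -118.0, -1.0)]
164 [(561.0, -88.0, -0.0), (571.0, -100.0, 73.0), (571.0, -103.0, 72.0), (570.0, -106.0, 71.0), (558.0, -117.0, -1.0)]
176 [(553.0, -88.0, -1.0), (566.0, -100.0, 72.0), (566.0, -103.0, 71.0), (565.0, -106.0, 70.0), (564.0, -113.0, 69.0)]
188 [(546.0, -87.0, 0.0), (561.0, -99.0, 72.0), (561.0, -102.0, 73.0), (560.0, -105.0, 69.0), (559.0, -113.0, 70.0)]
200 [(538.0, -86.0, -1.0), (556.0, -99.0, 73.0), (556.0, -102.0, 73.0), (555.0, -105.0, 70.0), (536.0, -116.0, -0.0)]
212 [(531.0, -85.0, -0.0), (551.0, -99.0, 72.0), (551.0, -101.0, 72.0), (550.0, -104.0, 71.0), (528.0, -115.0, -1.0)]
224 [(523.0, -85.0, -1.0), (546.0, -98.0, 72.0), (546.0, -101.0, 73.0), (544.0, -104.0, 70.0), (520.0, -115.0, -1.0)]
236 [(515.0, -84.0, -1.0), (540.0, 
[... 951 characters left out ...]
5.0, -97.0, 119.0), (519.0, -99.0, 110.0), (526.0, -101.0, 120.0), (538.0, -107.0, 138.0)]
344 [(540.0, -95.0, 144.0), (521.0, -97.0, 119.0), (514.0, -98.0, 110.0), (522.0, -101.0, 120.0), (539.0, -106.0, 144.0)]
356 [(539.0, -95.0, 147.0), (517.0, -96.0, 119.0), (479.0, -95.0, 71.0), (517.0, -101.0, 119.0), (539.0, -106.0, 148.0)]
368 [(538.0, -95.0, 149.0), (512.0, -96.0, 119.0), (472.0, -95.0, 72.0), (514.0, -100.0, 121.0), (539.0, -106.0, 152.0)]
380 [(535.0, -95.0, 150.0), (533.0, -98.0, 148.0), (532.0, -100.0, 147.0), (532.0, -101.0, 147.0), (538.0, -106.0, 155.0)]
392 [(534.0, -95.0, 153.0), (534.0, -98.0, 153.0), (533.0, -100.0, 152.0), (533.0, -101.0, 152.0), (536.0, -105.0, 155.0)]
```

The pads are shut on top of the bar. Depth puts the tips at z ≈ 75, about 25 mm farther back than the nominal figure. I'll go up, open partly, and come down about 22 mm deeper.

```bash
python3 -m pendant '0 0 0 0 0 15 0;0 0 0 0 0 0 0.35;0 0 0 0 0 0 0.35;0 0 0 0 0 0 0.35;0 0 0 0 0 0 0.35' && python3 -m pendant '0 0 0 0 0 -15 0.35;0 0 0 0 0 -10 0.35;0 0 0 0 0 -6 0.35;0 0 0 0 0 0 0.35'; python3 - <<'E'
from h import *
c=cam("wrist");P=cloud(c).reshape(-1,3);s=observe();print(s["tool_pos"],s["width"],s["force"])
t=P-np.array(s["tool_pos"]);q=P[(abs(t[:,0])<45)&(abs(t[:,1])<130)&(P[:,2]>76)&(t[:,0]<30)]
print([(z,q[(q[:,2]>z)&(q[:,2]<z+8)][:,1].min().round() if ((q[:,2]>z)&(q[:,2]<z+8)&(q[:,1]>-300)).any() else None) for z in range(76,150,8)])
E
```

```text
time_s: 10.35
tool_pos: [521.9, -98.0, 74.9]
ee_rot: [0.999, -0.043, -0.001, 0.0]
force: [-0.1, 0.2, 0.0]
width: 29.9
gripper_force: 0.0
time_s: 10.75
tool_pos: [521.5, -98.0, 43.4]
ee_rot: [0.999, -0.043, -0.001, 0.0]
force: [-0.2, 0.6, 0.2]
width: 30.2
gripper_force: 0.0
[522.11907844 -98.07549906  44.22017833] 29.895252097055774 [0.44610125 0.20289782 0.53610544]
[(76, np.float64(-153.0)), (84, np.float64(-189.0)), (92, np.float64(-203.0)), (100, np.float64(-148.0)), (108, np.float64(-152.0)), (116, np.float64(-155.0)), (124, np.float64(-159.0)), (132, np.float64(-162.0)), (140, np.float64(-159.0)), (148, np.float64(-121.0))]
```

```bash
python3 -m pendant '0 0 0 0 0 -3 0.35;0 0 0 0 0 0 0;0 0 0 0 0 0 0;0 0 0 0 0 0 0;0 0 0 0 0 0 0'&& python3 -m pendant '0 0 0 0 0 0 0;0 0 0 0 0 0 0'
```

```text
time_s: 11.3
tool_pos: [522.6, -96.5, 41.9]
ee_rot: [0.999, -0.043, 0.0, -0.001]
force: [-0.6, 5.9, 1.6]
width: 11.6
gripper_force: 58.6
time_s: 11.5
tool_pos: [522.6, -96.5, 41.8]
ee_rot: [0.999, -0.043, 0.0, -0.001]
force: [-1.0, 5.0, 1.2]
width: 12.1
gripper_force: 58.6
```

The grip is on the bar: 12 mm at 59 N. Now pulling most of the way.

```bash
python3 -m pendant '0 0 0 0.5 6 0 0;0 0 0 1 12 0 0;0 0 0 1 12 0 0;0 0 0 1 12 0 0;0 0 0 1 12 0 0' && python3 -m pendant '0 0 0 1 12 0 0;0 0 0 0.5 6 0 0;0 0 0 0 0 0 0;0 0 0 0 0 0 0'; python3 - <<'E'
from h import *
c=cam("wrist");save(c,"w5.png");s=observe();print(s["tool_pos"],s["width"],s["force"])
d=cam("scene");e=cam("side")
cv2.imwrite("pics/c5.png",np.hstack([c["img"][:,200:480],cv2.resize(d["img"][210:350,100:280],None,fx=1.5,fy=1.5)[:, :260] if 0 else cv2.resize(d["img"][215:355,120:280],(480,420))])[:,:,::-1])
import pickle;pickle.dump((c,d,e),open("5.pkl","wb"))
E
```

```text
time_s: 12.0
tool_pos: [526.5, -44.9, 41.9]
ee_rot: [0.999, -0.043, -0.0, 0.001]
force: [-1.0, -6.4, 0.4]
width: 11.6
gripper_force: 59.0
time_s: 12.4
tool_pos: [527.9, -27.1, 41.8]
ee_rot: [0.999, -0.042, -0.0, 0.001]
force: [-1.0, -6.6, 1.2]
width: 11.5
gripper_force: 59.2
[527.88026956 -27.17652068  41.84921058] 12.007259949469617 [-1.23167426 -6.78730843  1.44053795]
```

View pics/c5.png

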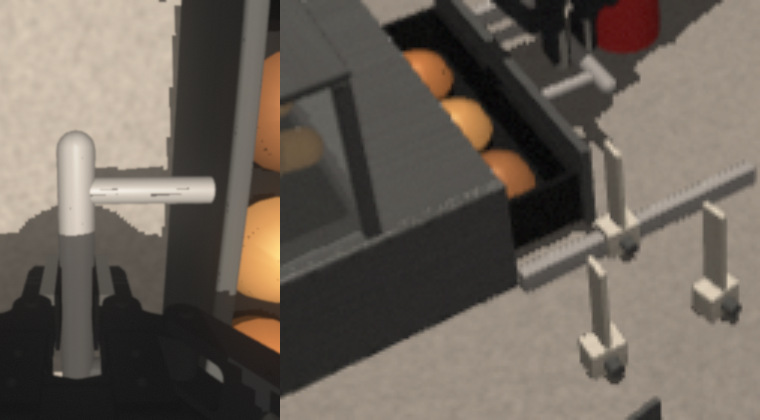

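The picture shows the drawer open, with the bar between the pads (crop (77,320)), and the panel end at crop (590,170) close to the marker plate at (612,180). Measuring panel against plate along the case axis.

```bash
python3 - <<'E'
from h import *
import pickle
C=pickle.load(open("5.pkl","rb"));a=np.radians(-4.6);u=np.array([-np.sin(a),np.cos(a),0]);v=np.array([np.cos(a),np.sin(a),0])
h0=np.array([523,-98,66.])
for n,c in zip(("wrist","scene","side"),C):
    q=cloud(c).reshape(-1,3);q=q[np.isfinite(q[:,0])];U=(q-h0)@u;V=(q-h0)@v;z=q[:,2]
    m=(abs(V-140)<14)&(z>50)&(z<90)&(U>5)&(U<50)
    if m.any():print(n,"mark U",m.sum(),np.percentile(U[m],[5,50,95]).round(1))
    m=(abs(V)<121)&(z>35)&(z<88)&(U<50)&(U>0)&((abs(V)>50)|1)
    hist,ed=np.histogram(U[m],bins=np.arange(0,50,2));print(n,"panel U",dict(zip(ed[:-1].tolist(),hist.tolist())))
    b=(V>20)&(V<54)&(z>68)&(z<80)&(U>50)&(U<95);print(n,"bar",b.sum(),np.percentile(U[b],[5,50,95]).round(1) if b.any() else"")
E
```

```text
wrist panel U {0: 0, 2: 0, 4: 0, 6: 0, 8: 0, 10: 0, 12: 0, 14: 0, 16: 0, 18: 0, 20: 0, 22: 0, 24: 0, 26: 0, 28: 0, 30: 0, 32: 0, 34: 0, 36: 0, 38: 0, 40: 0, 42: 0, 44: 0, 46: 0}
wrist bar 4117 [53.4 68.7 75.8]
scene mark U 86 [26.2 27.4 30.3]
scene panel U {0: 0, 2: 1206, 4: 0, 6: 0, 8: 0, 10: 0, 12: 0, 14: 0, 16: 0, 18: 0, 20: 0, 22: 0, 24: 0, 26: 0, 28: 0, 30: 0, 32: 0, 34: 0, 36: 0, 38: 0, 40: 0, 42: 0, 44: 0, 46: 0}
scene bar 78 [52.9 67.6 76.2]
side mark U 61 [24.2 25.5 28.2]
side panel U {0: 0, 2: 0, 4: 0, 6: 0, 8: 0, 10: 0, 12: 0, 14: 0, 16: 0, 18: 0, 20: 0, 22: 0, 24: 0, 26: 0, 28: 0, 30: 0, 32: 0, 34: 0, 36: 0, 38: 0, 40: 0, 42: 0, 44: 0, 46: 0}
side bar 7 [65.7 68.2 70.9]
```

```bash
python3 - <<'E'
from h import *
import pickle
C=pickle.load(open("5.pkl","rb"));a=np.radians(-4.6);u=np.array([-np.sin(a),np.cos(a),0]);v=np.array([np.cos(a),np.sin(a),0])
h0=np.array([523,-98,66.])
for n,c in zip(("wrist","scene","side"),C):
    q=cloud(c).reshape(-1,3);q=q[np.isfinite(q[:,0])];U=(q-h0)@u;V=(q-h0)@v;z=q[:,2]
    for lo,hi in((20,75),(78,86)):
        m=(abs(V)<121)&(abs(V)>50)&(z>lo)&(z<hi)&(U<45)&(U>0)
        print(n,"panel",lo,m.sum(),np.percentile(U[m],[2,25,50,75,98]).round(1) if m.any() else "")
    b=(V>25)&(V<54)&(z>71)&(z<76)&(U>50)&(U<95);print(n,"bar top",b.sum(),np.percentile(U[b],[5,50,95]).round(1) if b.any() else"")
E
```

```text
wrist panel 20 7478 [19.8 20.2 20.4 20.5 20.9]
wrist panel 78 4684 [12.9 15.1 17.4 19.4 20.7]
wrist bar top 1911 [65.5 70.1 74.2]
scene panel 20 621 [ 1.2  8.3  9.7 13.6 16.5]
scene panel 78 171 [12.8 14.5 16.7 19.  21.7]
scene bar top 34 [59.7 70.8 74.7]
side panel 20 855 [ 1.9  5.9  7.5 10.8 13.1]
side panel 78 248 [10.  12.6 14.5 16.7 19.5]
side bar top 5 [67.4 68.5 70.9]
```

```bash
python3 -m pendant '0 0 0 0.3 3.5 0 0;0 0 0 0.2 3.5 0 0;0 0 0 0 0 0 0;0 0 0 0 0 0 0;0 0 0 0 0 0 0'; python3 - <<'E'
from h import *
a=np.radians(-4.6);u=np.array([-np.sin(a),np.cos(a),0]);v=np.array([np.cos(a),np.sin(a),0])
h0=np.array([523,-98,66.]);s=observe();print(s["tool_pos"],s["width"],s["gripper_force"],s["force"])
for n in("wrist","scene","side"):
    c=cam(n);q=cloud(c).reshape(-1,3);q=q[np.isfinite(q[:,0])];U=(q-h0)@u;V=(q-h0)@v;z=q[:,2]
    for t,m in(("front",(abs(V)<121)&(abs(V)>50)&(z>20)&(z<75)&(U<45)&(U>0)),("top",(abs(V)<121)&(abs(V)>50)&(z>78)&(z<86)&(U<45)&(U>0)),("mark",(abs(V-140)<14)&(z>50)&(z<90)&(U>5)&(U<50))):
        print(n,t,m.sum(),np.percentile(U[m],[2,10,50,90,98]).round(1) if m.any() else "")
    if n=="side":
        k=q[(abs(q[:,0]-480)<60)&(abs(q[:,1]-300)<60)&(z>97)&(z<115)];print("knob",len(k),np.median(k,0))
    if n=="scene":save(c,"scene6.png")
E
```

```text
time_s: 13.05
tool_pos: [528.4, -20.4, 41.8]
ee_rot: [0.999, -0.043, -0.001, 0.001]
force: [-1.3, -7.0, 0.9]
width: 11.4
gripper_force: 59.1
[528.37215179 -20.42331215  41.82739573] 11.417592859362038 59.11709725856781 [-1.27685915 -6.95123769  0.85324329]
wrist front 7476 [26.5 26.7 27.  27.4 27.5]
wrist top 4667 [19.5 20.5 24.  26.9 27.3]
wrist mark 0 
scene front 708 [ 0.9  5.  15.9 21.1 22.3]
scene top 168 [19.4 20.4 23.4 27.4 28.5]
scene mark 82 [26.1 26.4 27.4 29.8 30.9]
side front 901 [ 2.2  9.6 14.2 18.7 19.8]
side top 260 [16.9 18.  21.2 25.2 26.5]
side mark 73 [23.8 24.2 25.5 27.7 29.5]
knob 30 [478.78805148 299.02582852 101.40754462]
```

View pics/scene6.png

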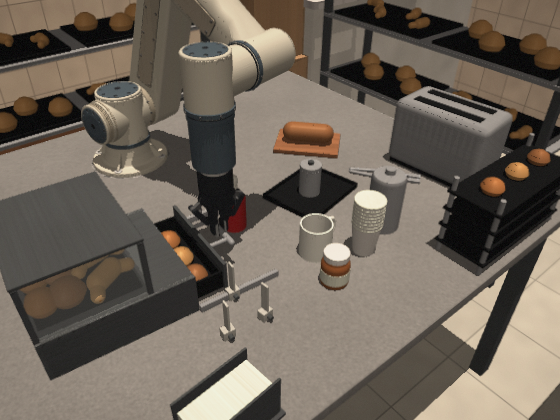

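The view shows the canister standing on the tray at (311,178), the panel level with the runner's marker plate at (231,278), and the bystanders unmoved.

```bash
python3 -m pendant '0 0 0 0 0 0 0;0 0 0 0 0 0 0;0 0 0 0 0 0 0;0 0 0 0 0 0 0;0 0 0 0 0 0 0' && python3 -m pendant '0 0 0 0 0 0 0;0 0 0 0 0 0 0' && python3 -c "from plant import *; print(close_job())"
```

```text
time_s: 13.7
tool_pos: [528.4, -20.4, 41.8]
ee_rot: [0.999, -0.043, -0.001, 0.001]
force: [-1.2, -6.0, 1.5]
width: 11.9
gripper_force: 59.1
time_s: 13.9
tool_pos: [528.4, -20.4, 41.8]
ee_rot: [0.999, -0.043, -0.0, 0.001]
force: [-2.2, -7.4, 1.4]
width: 12.0
gripper_force: 59.1
the job is handed in; nothing more can be done
None
```

I handed the job in at about 14 s with the canister upright and released on the tray, and the drawer held by its bar within about 1–2 mm of the mark by my camera measurements; the hand-in returned no verdict.

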